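# Clamp a square tube in a quick-release bench vise

## Robot

A 7-joint arm with a two-finger parallel gripper is mounted at the origin on the work surface. World frame = base frame: x ahead of the robot, y to its left, z up, the work surface at z = 0. Lengths are in m, angles in rad, forces in N, time in s.
With the tool pointing down it reaches from about 0.4 to 0.85 m from the base axis. Payload 10.4 kg.
Tool frame: the origin (TCP) lies between the finger pads; the fingertips stand 11 mm ahead of it and the grasp point (between the pads) lies 8 mm behind it; z points along the fingers, y is the direction in which the jaws open and shut (so a half turn about z gives the same grasp; the last joint's range is limited). The gripper opens to 87 mm and grips with 3 to 60 N. Pads are 19 mm wide; open, the fingers measure 117 mm over their backs; the gripper's body (75 mm by 190 mm) begins 51 mm behind the grasp point.
Start: joints at [1.175, 0.332, -0.065, 1.46, 0.022, 1.35, -0.088], TCP at [0.228, -0.582, 0.196] pointing down, gripper open.
Joint ranges: [-2.6, 2.6], [-0.5, 2.12], [-1.47, 1.34], [0.16, 2.42], [-1.27, 4.41], [0.06, 2.06], [-2.6, 2.6]. Speed limits (rad/s): [2.22, 2.22, 2.79, 2.79, 3.14, 3.14, 3.14].

## Interface

Orientations are given as a unit quaternion [x, y, z, w].
In Python, from bench import r, eyes gives the robot as it stands.
- The arm moves only by the shell command python3 -m inch 'ROWS' [FORCE]. ROWS is a JSON object of lists of equal length, an entry for each row: "translation": the shift along the world's x, y, z scaled (see below), a list of three; "rot": the turn, a rotation vector about the world's x, y, z scaled (see below), a list of three; "jaw": the finger opening in mm, from 0 to 87. In form: {"translation": [[tx, ty, tz], ...], "rot": [[ax, ay, az], ...], "jaw": [jaw, ...]}. A call has 1 to 20 rows; each row is the pose to reach, as a shift and turn from the pose measured when the call began; what a row does not reach only later rows make up. The controller multiplies each number of a shift by 100 mm and each number of a turn by 60 degrees. A row lasts 1/10 s, in which the tool goes at most 50 mm and 8.59 degrees, less where a joint would pass 70% of its speed; a pose out of reach is approached as far as the arm can. A call with a number of a shift or a turn outside -1 to 1 is refused whole. A call with a gripper value outside its range is refused whole. The fingers move at their own pace and stop on an object; FORCE is the grip in N (left out, the last holds). Time passes only in rows, so rows that repeat a pose let the fingers close. It gives the time, the measured TCP pose, the force and the opening at its end, in the units of the state.
- r.read_state(): the state, without advancing time (a new reading comes with each control period).
- eyes.camera(name): name is "side" or "top"; returns the picture (384x512x3 uint8, blue, green, red); there is no depth.
- eyes.calibration(name): a dict with "fx", "fy", "cx", "cy" (pixels), "R" (3x3) and "t" (3): a world point X has camera coordinates R X + t. Camera axes: x right, y down, z forward; pixel columns grow to the right and rows downward; lengths in m; the calibration is good to about 2 mm. A picture is of the moment at which its call begins. calibration takes no time and is no camera call.
- r.close_job(): hands the job in, once; it reports no verdict.
The state is a dict: "time": time; "joint_positions": joint angles; "joint_vel": joint speeds; "joint_torque": joint torques, N m; "ee_pos": TCP position; "eef_rot": TCP orientation; "ft_force": force on the tool from outside, world axes, zero at the start; "torque": the same for the moment, N m; "width": finger opening in m.
Only numpy, scipy, OpenCV 4.12 (cv2) and the standard library are available. Lean on these libraries where they do the work, as an engineer would, in place of code of your own. Each camera call takes 0.05 s, during which the arm holds its last target. There are 200 camera calls.

## Task

Get the aluminium square tube that lies in the blue vise clamped ready for welding: press the red release lever down and, keeping it pressed, slide the moving jaw up until the tube is pushed against the fixed jaw; let the lever spring back up, then turn the crank to screw the jaw firmly tight. The tube is thin-walled, so do not crush it, do not force the lever, leave the other things on the bench where they are, and let go at the end.

Things in the scene. Friction and masses are not known exactly. Their poses are not given: they have to be found in the camera images.
- vise: Blue bench vise bolted down. Origin on the bench below the screw line; y points along the screw from the crank end to the fixed jaw, x is level across the jaws (away from the robot). Bed 100 mm wide, its top 65 mm above the bench, from y = -10 mm on; under the crank only a steel strip 32 mm wide, 12 mm high; foot 170 mm wide; fixed jaw plate 90 mm wide, top 127 mm above the bench, its face at y = 120 mm.
- fixed_face (a point): Centre of the clamping face of the fixed jaw, on the screw line, 95 mm above the bench. Axes as the vise.
- jaw_face (a point): Centre of the clamping face of the moving steel jaw (90 mm wide, 60 mm high, top 127 mm above the bench), on the screw line. Axes as the vise; the tube lies between this and fixed_face.
- jaw: Moving jaw plate; origin on the bench surface, 57 mm behind its face, below the middle of the carriage that bears it: a blue block 60 mm long (y), 70 mm wide, top 135 mm above the bench. Jaw, carriage, lever and crank slide as one along the vise's y (5 N friction at most) while the lever is pressed, and are locked when it is up.
- lever_pad (a point): Middle of the red release paddle's floor (upper side), 149 mm above the bench, on the vise's -x side of the carriage. A trough: floor 52 x 52 mm between two rims 16 mm high on its +y and -y sides; push the +y rim to slide the jaw to the work. Pressing down moves it 11 mm to a stop; the jaw is free from 5 mm (press 8 to 11 mm). Nothing stands above it. Over 40 N in all bends it.
- lever (a joint): Angle of the release lever about a hinge along y, 66 mm from the paddle's middle: 0 up (jaw locked), 0.17 rad fully pressed. Its spring takes about 11 N to start and 12 N at the stop, pressed at the paddle's middle.
- tube_center (a point): Centre of the square tube, 40 x 40 mm, 110 mm long along its x axis (about the vise's x), 0.4 kg, lying loose on the bed; it must be pushed a few mm along the vise's y to bear on the fixed jaw. It may be turned a few degrees and squares itself against the jaws. It takes up to 5 N to push.
- tube: The same tube; origin at the centre of its underside. It is held firmly from a clamping force of 25 N and dents above 90 N; aim for about 50 N.
- crank_grip (a point): Centre of the crank's black handle sleeve, 18 mm thick and 60 mm long along the vise's y; it spins freely on its pin. It can be gripped from above across its thickness (fingers closing along the vise's x) and carried round. It goes round crank_hub at a radius of 48 mm; the crank arm is 45 mm from it towards +y.
- crank_hub (a point): On the screw line, 95 mm above the bench: centre of the circle that the sleeve's centre goes round in. Moves with the carriage. Turning idle takes about 1 N at the sleeve; with the tube gripped, the tangential force while turning is about 1 N + 1 N for each 5 N of clamping, so 9 to 12 N is firmly tight and over 15 N may dent the tube; at rest it fades. The screw holds its load when let go.
- crank (a joint): Crank angle about the vise's y axis: 0 with the sleeve straight above the screw line, pi/2 with it towards the vise's +x. It tightens as it grows (from the top towards +x, then down); jaw and crank advance 8 mm a turn towards +y until the tube is gripped. Clamping then grows by about 33 N a radian from first touch.
- offcut: Short piece of dark steel angle, 60 x 40 x 40 mm, beside the vise. Origin at the centre of its underside. Leave alone.
- angle: Dark steel angle, 160 x 45 x 45 mm. Origin at the centre of its underside. Leave alone.
- chip_hammer: Hammer, 260 mm long, lying. Leave alone.
- wire_brush: Hand brush, lying. Leave alone.
- spray: Spray can, 60 mm across, 170 mm high. Origin at the centre of its underside. Leave alone.
- magnet: Red welding magnet, 90 mm long, 90 mm high, standing behind the vise. Origin at the centre of its underside. Leave alone.
- fclamp: F-clamp, 300 mm long, lying. Leave alone.
- rod_tin: Green tin cup, 80 mm across, 90 mm high. Origin at the centre of its underside. Leave alone.
Mind the look-alikes: they are no part of the job. What is shaped like the tube but green, pink or turquoise is not meant.

How it is judged:
On the way, in this order (a step that is already met when the one before it is completed fails the run):
1. the lever is pressed and the jaw has been slid up until the tube is against the fixed jaw (value of joint lever above 0.06 rad and y of jaw_face in the frame of fixed_face above -0.0445 m and y of tube_center in the frame of fixed_face above -0.0235 m), for 0.1 s.
2. the lever has sprung back up with the jaw still at the tube (value of joint lever below 0.04 rad and y of jaw_face in the frame of fixed_face above -0.0445 m and y of tube_center in the frame of fixed_face above -0.0235 m), for 0.1 s.
3. the crank has screwed the jaw firmly on to the tube (value of joint lever below 0.04 rad and contact force between jaw and tube above 25 N), for 0.2 s.
At the end, for the whole second after the job is handed in: The tube lies level on the vise bed (centre within 6 mm of its resting height, within 45 mm of the middle of the jaws), bears on the fixed jaw within 3.5 mm, the moving jaw is within 4.5 mm of it and squeezes it with 25 to 90 N, at rest; the lever is up (under 0.04 rad) (all of step 3 and y of tube_center in the frame of fixed_face above -0.0235 m and y of jaw_face in the frame of fixed_face above -0.0445 m and contact force between jaw and tube below 90 N and angle between tube's own z axis and vertical below 0.08 rad and z of tube_center in the frame of vise below 0.091 m and x of tube_center in the frame of vise between -0.045 and 0.045 m and linear speed of tube below 0.02 m/s); the robot touches nothing.
It fails at once if the tube is dented (a jaw presses on it with more than 90 N) (contact force between jaw and tube above 90 N).
It fails at once if the release lever is forced (more than 40 N on it) (contact force between anything else and lever above 40 N).
It fails at once if another thing on the bench is disturbed (moved more than 30 mm) (distance of any of offcut, angle, chip_hammer, wire_brush, spray, magnet, fclamp, rod_tin from where it was at the start of the episode above 0.03 m).
It also fails if it takes over 58 s, if anything falls off the work surface, if the arm or the gripper's body presses on something with over 40 N, if the wrist force passes 120 N, or if a joint passes its speed limit or range.

## Working session

There is one attempt and no reset: what is moved stays moved. The work goes in short steps, Python scripts to look and compute and a shell command to move; the robot and the scene stay as the last step left them, time stands still between calls to the robot, and variables do not carry over. Pictures are saved under pics/ and viewed, about 8 in all and at most 12, crops included, and the job is handed in when it is done.

```bash
ls; mkdir -p pics; python3 - <<'E'
from bench import r, eyes
import cv2
s=r.read_state(); print({k:s[k] for k in ('time','ee_pos','eef_rot','ft_force','width')})
for n in ('side','top'):
    c=eyes.calibration(n); print(n,c)
    cv2.imwrite(f'pics/{n}0.png',eyes.camera(n))
E
```

```text
pics
{'time': 0.0, 'ee_pos': array([ 0.22746498, -0.58168204,  0.19516798]), 'eef_rot': array([ 9.82674284e-01,  1.85339567e-01, -1.69253674e-04, -6.84390332e-04]), 'ft_force': array([-0.04994431, -0.2737999 , -0.71765442]), 'width': 0.08713603821950992}
side {'fx': 491.2242475091491, 'fy': 491.2242475091491, 'cx': 243.94071672148968, 'cy': 188.40791160913884, 'R': array([[-9.47182375e-01, -3.20695412e-01,  2.60921947e-05],
       [-2.28531379e-01,  6.74916383e-01, -7.01613344e-01],
       [ 2.24986571e-01, -6.64561757e-01, -7.12557867e-01]]), 't': array([0.4694196 , 0.23705604, 1.52375346])}
top {'fx': 466.30568060031425, 'fy': 466.30568060031425, 'cx': 258.3818512233377, 'cy': 197.33087744847873, 'R': array([[ 0.01563989, -0.99977788,  0.01412715],
       [-0.99789537, -0.01649657, -0.06271118],
       [ 0.0629303 , -0.01311662, -0.99793173]]), 't': array([-0.09952571,  0.53483632,  1.69437974])}
```

View pics/side0.png

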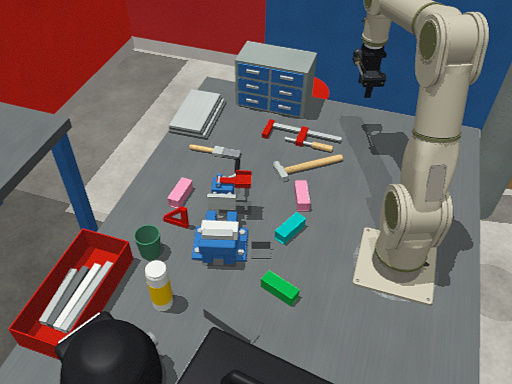

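View pics/top0.png

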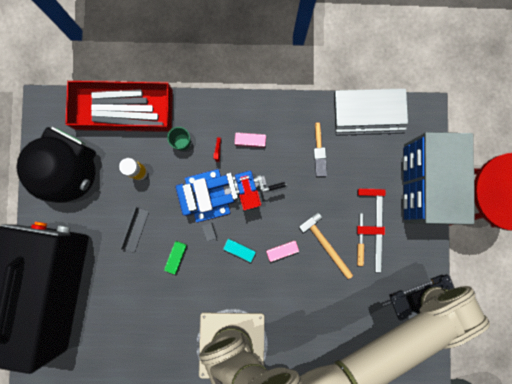

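Side view: the vise is at about (225,215), with the red paddle at about (240,178). Top view: the vise is at about (215,193), the paddle at about (250,195) and the crank at about (275,185). I'll zoom in on both.

```bash
python3 - <<'E'
import cv2, numpy as np
t=cv2.imread('pics/top0.png')[155:225,170:295]; s=cv2.imread('pics/side0.png')[145:270,185:275]
a=cv2.resize(t,None,fx=4.6,fy=4.6,interpolation=cv2.INTER_CUBIC); b=cv2.resize(s,None,fx=4.6,fy=4.6,interpolation=cv2.INTER_CUBIC)
cv2.imwrite('pics/zt.png',a); cv2.imwrite('pics/zs.png',b); print(a.shape,b.shape)
E
```

```text
(322, 575, 3) (575, 414, 3)
```

View pics/zt.png

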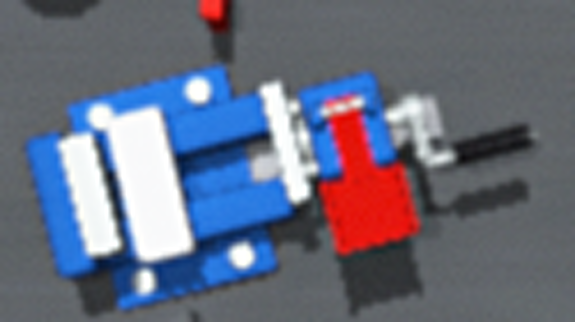

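View pics/zs.png

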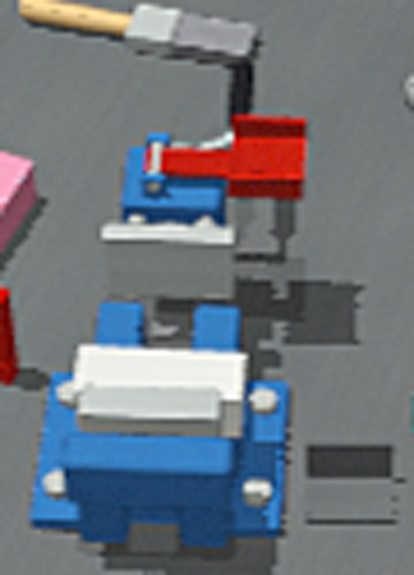

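Top crop: fixed plate, tube, moving jaw plate, red paddle, and the black crank sleeve from zt(455,155) to (535,135). In the side crop the sleeve is at zs(240,60–115). Next I'll measure these.

```bash
cat > h.py <<'E'
import cv2, numpy as np
from bench import r, eyes
C={n:eyes.calibration(n) for n in('top','side')}
def ray(n,uv):
    c=C[n]; R=np.array(c['R']);t=np.array(c['t'])
    return -R.T@t, R.T@np.array([(uv[0]-c['cx'])/c['fx'],(uv[1]-c['cy'])/c['fy'],1])
def on(n,uv,z):
    o,d=ray(n,uv); return o+d*(z-o[2])/d[2]
def tri(a,b):
    (o1,d1),(o2,d2)=ray('top',a),ray('side',b)
    k=np.linalg.lstsq(np.c_[d1,-d2],o2-o1,rcond=None)[0]
    p,q=o1+k[0]*d1,o2+k[1]*d2; return (p+q)/2,np.linalg.norm(p-q)
def blobs(m,off=(0,0),amin=15):
    for c in cv2.findContours(m.astype(np.uint8),cv2.RETR_EXTERNAL,cv2.CHAIN_APPROX_NONE)[0]:
        if cv2.contourArea(c)>amin:
            yield c[:,0]+np.array(off), cv2.contourArea(c)
E
python3 - <<'E'
from h import *
np.set_printoptions(precision=4,suppress=True)
for n,(x0,x1,y0,y1) in {'top':(170,295,155,225),'side':(185,275,145,270)}.items():
    im=cv2.imread(f'pics/{n}0.png')[y0:y1,x0:x1]
    im=cv2.resize(im,None,fx=4,fy=4,interpolation=cv2.INTER_CUBIC).astype(int); b,g,rr=im[...,0],im[...,1],im[...,2]
    for k,m in {'red':(rr>140)&(g<70)&(b<70),'white':(im.min(2)>190),'black':(im.max(2)<38)}.items():
        for c,a in blobs(m,amin=300):
            c=(c+.5)/4-.5+np.array([x0,y0])
            (cx,cy),wh,an=cv2.minAreaRect(c.astype(np.float32))
            print(n,k,a/16,np.round([cx,cy,*wh,an],1),[tuple(np.round(q,1)) for q in cv2.boxPoints(((cx,cy),wh,an))])
            if n=='top' and k!='black':
                for z in ({'red':(.149,.165),'white':(.105,.127)}[k]):
                    q=np.array([on(n,p,z)[:2] for p in cv2.boxPoints(((cx,cy),wh,an))]); e=np.roll(q,-1,0)-q
                    print('   z',z,'c',q.mean(0),'len',np.linalg.norm(e,axis=1)[:2],'ang',np.degrees(np.arctan2(e[:2,1],e[:2,0])))
E
```

```text
top red 363.65625 [248.3 193.5  29.5  19.2  74.7] [(np.float32(235.1), np.float32(181.7)), (np.float32(253.6), np.float32(176.7)), (np.float32(261.4), np.float32(205.2)), (np.float32(242.9), np.float32(210.2))]
   z 0.149 c [ 0.5407 -0.0546] len [0.0651 0.1004] ang [ -73.6953 -163.8782]
   z 0.165 c [ 0.5396 -0.0548] len [0.0645 0.0994] ang [ -73.6953 -163.8782]
top white 172.46875 [188.9 196.8  26.1   7.4  75.3] [(np.float32(182.0), np.float32(185.1)), (np.float32(189.2), np.float32(183.3)), (np.float32(195.8), np.float32(208.5)), (np.float32(188.7), np.float32(210.4))]
   z 0.105 c [0.5287 0.1517] len [0.0255 0.0913] ang [ -74.2185 -163.9864]
   z 0.127 c [0.5273 0.1487] len [0.0252 0.09  ] ang [ -74.2185 -163.9864]
top white 384.0625 [201.3 193.   36.1  14.6  70.2] [(np.float32(188.3), np.float32(178.4)), (np.float32(202.1), np.float32(173.5)), (np.float32(214.3), np.float32(207.5)), (np.float32(200.6), np.float32(212.4))]
   z 0.105 c [0.543 0.109] len [0.0508 0.1262] ang [ -69.0662 -159.0525]
   z 0.127 c [0.5414 0.1066] len [0.0501 0.1244] ang [ -69.0662 -159.0525]
top white 31
[... 1279 characters left out ...]
9), np.float32(221.5)), (np.float32(237.1), np.float32(236.4))]
side white 71.0625 [220.9 194.4  28.1   4.7   2.5] [(np.float32(206.8), np.float32(196.1)), (np.float32(207.0), np.float32(191.4)), (np.float32(235.1), np.float32(192.6)), (np.float32(234.9), np.float32(197.3))]
side white 53.65625 [217.7 149.4  10.    6.9   9.5] [(np.float32(212.2), np.float32(152.0)), (np.float32(213.4), np.float32(145.2)), (np.float32(223.3), np.float32(146.8)), (np.float32(222.1), np.float32(153.6))]
side black 21.9375 [237.7 163.4  10.5   4.   82.9] [(np.float32(235.0), np.float32(158.4)), (np.float32(239.0), np.float32(158.0)), (np.float32(240.3), np.float32(168.4)), (np.float32(236.3), np.float32(168.8))]
```

```bash
python3 - <<'E'
from h import *
np.set_printoptions(precision=4,suppress=True)
a=np.radians(16.0); X=np.array([np.cos(a),np.sin(a)]); Y=np.array([-X[1],X[0]])
f=on('top',(188.9,196.8),.127)[:2]
o=f-Y*(.120+.0126)   # vise origin estimate (face at y=.12)
V=lambda p:np.array([(p[:2]-o)@X,(p[:2]-o)@Y])
W=lambda x,y:o+x*X+y*Y
print('origin',o)
z=lambda u,v:(170+(u+.5)/4.6-.5,155+(v+.5)/4.6-.5)
print('jaw plate edges V',[V(on('top',z(*q),.127)) for q in((262,88),(290,203),(283,82),(312,198))])
print('tube corners V',[V(on('top',z(*q),.105)) for q in((110,115),(160,107),(193,250),(142,263))])
print('paddle corners V z165',[V(on('top',z(*q),.165)) for q in((322,180),(405,160),(420,232),(338,255))])
print('paddle corners V z149',[V(on('top',z(*q),.149)) for q in((322,180),(405,160),(420,232),(338,255))])
for t,s in (((283.8,184.2),(237.3,157.8)),((284.2,184.),(237.,158.2))):
    p,e=tri(t,s); print('sleeve end',p,e,V(p),p[2])
for zz in (.06,.1,.14): print(zz,'sleeve px ctr V',V(on('top',(276.4,186.2),zz)),V(on('top',(268.9,188.2),zz)),V(on('top',(283.8,184.2),zz)))
E
```

```text
origin [0.5639 0.0213]
jaw plate edges V [array([ 0.0434, -0.0124]), array([-0.0454, -0.0105]), array([ 0.0437, -0.0287]), array([-0.046 , -0.0273])]
tube corners V [array([0.0561, 0.1045]), array([0.0521, 0.0664]), array([-0.0592,  0.0699]), array([-0.0587,  0.1095])]
paddle corners V z165 [array([-0.0378, -0.0382]), array([-0.0394, -0.1005]), array([-0.093 , -0.0973]), array([-0.0937, -0.0353])]
paddle corners V z149 [array([-0.0366, -0.0381]), array([-0.0382, -0.101 ]), array([-0.0924, -0.0978]), array([-0.093 , -0.0352])]
sleeve end [ 0.5774 -0.1757  0.1296] 0.003037104843655633 [-0.0413 -0.1932] 0.12960119431265948
sleeve end [ 0.5788 -0.1773  0.1261] 0.0036454131437289794 [-0.0404 -0.195 ] 0.12605205372080275
0.06 sleeve px ctr V [-0.038  -0.1719] [-0.0379 -0.144 ] [-0.0379 -0.1994]
0.1 sleeve px ctr V [-0.0408 -0.1689] [-0.0408 -0.1417] [-0.0407 -0.1958]
0.14 sleeve px ctr V [-0.0436 -0.166 ] [-0.0436 -0.1394] [-0.0435 -0.1922]
```

```bash
python3 -m inch '{"translation":[[0.05,0.3,0.4],[0.1,0.6,0.8],[0.2,1,0.8],[0.2,1,0.8]],"rot":[[0,0,0.12],[0,0,0.24],[0,0,0.36],[0,0,0.47]],"jaw":[0,0,0,0]}' 20
python3 -m inch '{"translation":[[0.15,0.3,0],[0.35,0.65,0],[0.6,1,0],[0.6,1,0]],"rot":[[0,0,0.12],[0,0,0.24],[0,0,0.36],[0,0,0.47]],"jaw":[0,0,0,0]}'
python3 -m inch '{"translation":[[0.15,0.3,0],[0.4,0.65,0],[0.7,1,0],[0.7,1,0]],"rot":[[0,0,0.12],[0,0,0.24],[0,0,0.36],[0,0,0.47]],"jaw":[0,0,0,0]}'
python3 -m inch '{"translation":[[0.25,0.35,0],[0.5,0.7,0],[0.7,1,0],[0.7,1,0]],"rot":[[0,0,0],[0,0,0],[0,0,0],[0,0,0]],"jaw":[0,0,0,0]}'
```

```text
time: 0.5
ee_pos: [0.2503, -0.478, 0.2771]
eef_rot: [0.906, 0.424, 0.0, 0.0]
ft_force: [-0.2, -0.3, -0.7]
width: 0.0626
time: 0.9
ee_pos: [0.3142, -0.3731, 0.2774]
eef_rot: [0.771, 0.637, 0.001, 0.001]
ft_force: [-0.0, -1.0, 0.4]
width: 0.0308
time: 1.3
ee_pos: [0.3879, -0.2676, 0.2775]
eef_rot: [0.587, 0.81, 0.002, 0.0]
ft_force: [-1.3, -0.2, 0.6]
width: 0.0029
time: 1.7
ee_pos: [0.4599, -0.1624, 0.2774]
eef_rot: [0.584, 0.812, 0.003, 0.0]
ft_force: [-0.0, -0.5, 0.0]
width: 0.0005
```

```bash
python3 -m inch '{"translation":[[0.3,0.5,-0.2],[0.57,1,-0.5],[0.57,1,-0.75],[0.57,1,-0.75]],"rot":[[0,0,-0.04],[0,0,-0.04],[0,0,-0.04],[0,0,-0.04]],"jaw":[0,0,0,0]}'
python3 - <<'E'
from h import *
print(r.read_state()['joint_positions'].round(2))
a,b=eyes.camera('top')[140:230,170:295],eyes.camera('side')[120:220,185:305]
cv2.imwrite('pics/t1.png',np.vstack([cv2.resize(q,(500,int(500*q.shape[0]/q.shape[1]))) for q in(a,b)])[:780] if 0 else np.hstack([cv2.resize(q,(400,400*q.shape[0]//q.shape[1]))[:288] for q in(a,b)]))
E
```

```text
time: 2.1
ee_pos: [0.5153, -0.0583, 0.1977]
eef_rot: [0.598, 0.801, 0.002, -0.003]
ft_force: [-0.4, -0.1, 0.2]
width: 0.0002
[ 0.63  0.15 -0.66  1.7   0.09  1.32  0.25]
```

View pics/t1.png

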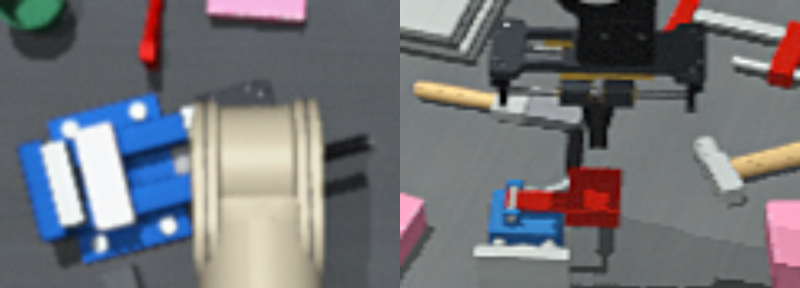

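The fingertips (597,148 in the right crop) are over the paddle (593,195). Descending.

```bash
python3 -m inch '{"translation":[[0,0,-0.15],[0,0,-0.28],[0,0,-0.35],[0,0,-0.35]],"rot":[[0,0,0],[0,0,0],[0,0,0],[0,0,0]],"jaw":[0,0,0,0]}'
python3 -m inch '{"translation":[[0,0,-0.03],[0,0,-0.06],[0,0,-0.06]],"rot":[[0,0,0],[0,0,0],[0,0,0]],"jaw":[0,0,0]}'
```

```text
time: 2.6
ee_pos: [0.5155, -0.0633, 0.1656]
eef_rot: [0.601, 0.799, 0.002, -0.001]
ft_force: [0.1, 0.0, -0.3]
width: 0.0007
time: 2.9
ee_pos: [0.5154, -0.0633, 0.1594]
eef_rot: [0.601, 0.799, 0.002, -0.002]
ft_force: [-0.5, -1.0, 0.4]
width: 0.0004
```

```bash
python3 -m inch '{"translation":[[0,0,-0.02],[0,0,-0.04],[0,0,-0.04]],"rot":[[0,0,0],[0,0,0],[0,0,0]],"jaw":[0,0,0]}'
python3 -m inch '{"translation":[[0,0,-0.02],[0,0,-0.04],[0,0,-0.04],[0,0,-0.04]],"rot":[[0,0,0],[0,0,0],[0,0,0],[0,0,0]],"jaw":[0,0,0,0]}'
```

```text
time: 3.2
ee_pos: [0.5153, -0.0633, 0.1552]
eef_rot: [0.601, 0.799, 0.002, -0.002]
ft_force: [-0.1, -0.4, 0.9]
width: 0.0005
time: 3.6
ee_pos: [0.5153, -0.0633, 0.1511]
eef_rot: [0.601, 0.799, 0.002, -0.002]
ft_force: [-1.0, -0.5, 0.8]
width: 0.0004
```

```bash
python3 - <<'E'
from h import *
b=eyes.camera('side')
cv2.imwrite('pics/t2.png',cv2.resize(b[140:215,195:285],None,fx=7,fy=7,interpolation=cv2.INTER_CUBIC))
E
```

```text
(no output)
```

View pics/t2.png

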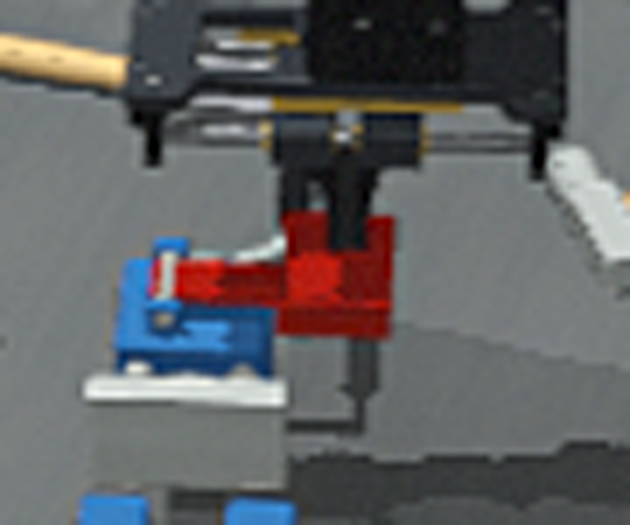

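```bash
python3 - <<'E'
from h import *
c=C['side']; o=np.array([.5639,.0213]); a=np.radians(16); X=np.array([np.cos(a),np.sin(a)]); Y=np.array([-X[1],X[0]])
def pj(p):
    q=c['R']@np.array(p)+c['t']; u=np.array([q[0]/q[2]*c['fx']+c['cx'],q[1]/q[2]*c['fy']+c['cy']]); return ((u-[195,140]+.5)*7).round(0)
P=lambda x,y,z:[*(o+x*X+y*Y),z]
s=r.read_state()
print(s['ee_pos'],s['ft_force'])
print('tip',pj(s['ee_pos']-[0,0,.011]))
for n,q in dict(floorc=(-.0655,-.068,.149),farrimtop_out_l=(-.038,-.1,.165),farrimtop_r=(-.0925,-.1,.165),nearrimtop_l=(-.038,-.037,.165),nearrimtop_r=(-.0925,-.037,.165),nearbot=(-.0925,-.037,.145)).items(): print(n,pj(P(*q)))
E
```

```text
[ 0.51534412 -0.06326154  0.15119038] [ 0.66355439 -0.03691841  0.40068766]
tip [350. 295.]
floorc [340. 281.]
farrimtop_out_l [284. 206.]
farrimtop_r [402. 210.]
nearrimtop_l [275. 302.]
nearrimtop_r [397. 306.]
nearbot [396. 337.]
```

```bash
python3 -c "
from h import *
for z in (.14,.15,.16,.17): print(z,on('side',(244.7,174.6),z).round(4))"
for i in 1 2; do python3 -m inch '{"translation":[[0,0,-0.015],[0,0,-0.03],[0,0,-0.03]],"rot":[[0,0,0],[0,0,0],[0,0,0]],"jaw":[0,0,0]}'; done
```

```text
0.14 [ 0.5251 -0.0948  0.14  ]
0.15 [ 0.5217 -0.0849  0.15  ]
0.16 [ 0.5184 -0.075   0.16  ]
0.17 [ 0.5151 -0.0651  0.17  ]
time: 3.95
ee_pos: [0.5152, -0.0633, 0.1479]
eef_rot: [0.601, 0.799, 0.002, -0.002]
ft_force: [0.0, 0.8, 0.5]
width: 0.0007
time: 4.25
ee_pos: [0.5151, -0.0633, 0.1447]
eef_rot: [0.601, 0.799, 0.002, -0.002]
ft_force: [1.0, -0.3, 0.6]
width: 0.0003
```

```bash
for i in 1 2 ; do python3 -m inch '{"translation":[[0,0,-0.015],[0,0,-0.03],[0,0,-0.03]],"rot":[[0,0,0],[0,0,0],[0,0,0]],"jaw":[0,0,0]}'; done | grep -E "ee_pos|ft_f"
python3 - <<'E'
from h import *
b=eyes.camera('side')
cv2.imwrite('pics/t3.png',cv2.resize(b[140:215,195:285],None,fx=7,fy=7,interpolation=cv2.INTER_CUBIC))
E
```

```text
ee_pos: [0.5149, -0.0633, 0.1414]
ft_force: [-0.5, -0.5, 0.1]
ee_pos: [0.5148, -0.0633, 0.1382]
ft_force: [0.1, -0.5, -0.9]
```

View pics/t3.png

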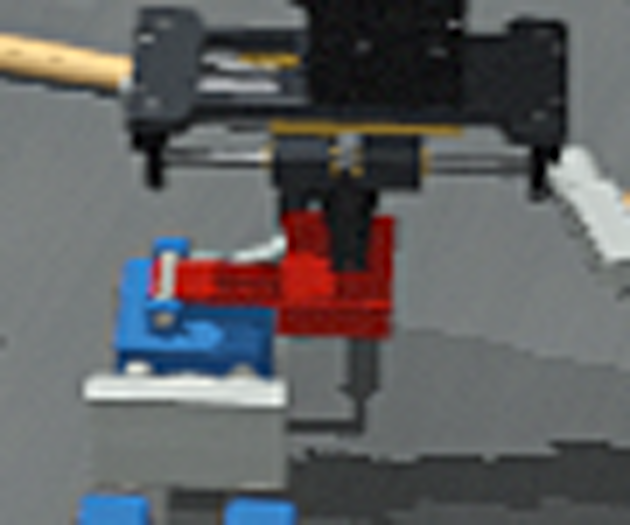

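The tip is now at (348,268), still above the floor (281 predicted). The tip sits higher than the reported TCP implies, so I'm continuing down under force guidance.

```bash
for i in 1 2 3; do python3 -m inch '{"translation":[[0,0,-0.015],[0,0,-0.03],[0,0,-0.03]],"rot":[[0,0,0],[0,0,0],[0,0,0]],"jaw":[0,0,0]}'; done | grep -E "ee_pos|ft_f"
```

```text
ee_pos: [0.5147, -0.0633, 0.135]
ft_force: [-1.7, -0.2, 0.2]
ee_pos: [0.5145, -0.0633, 0.1318]
ft_force: [0.1, -0.5, -0.0]
ee_pos: [0.5144, -0.0633, 0.1285]
ft_force: [-0.3, 0.1, -0.5]
```

```bash
for i in 1 2; do python3 -m inch '{"translation":[[0,0,-0.01],[0,0,-0.02],[0,0,-0.02]],"rot":[[0,0,0],[0,0,0],[0,0,0]],"jaw":[0,0,0]}'; done | grep -E "ee_pos|ft_f"
python3 - <<'E'
from h import *
b=eyes.camera('side');s=r.read_state(); print(s['joint_torque'],s['ft_force'])
cv2.imwrite('pics/t4.png',cv2.resize(b[140:215,195:285],None,fx=7,fy=7,interpolation=cv2.INTER_CUBIC))
E
```

```text
ee_pos: [0.5143, -0.0633, 0.1264]
ft_force: [0.2, 0.1, -0.4]
ee_pos: [0.5142, -0.0633, 0.1242]
ft_force: [0.2, 0.6, 0.0]
[-2.05399367e-03 -4.49093986e+01 -4.56694096e+00 -3.63588631e+01
 -6.64476980e-02  5.33135247e-02 -5.72261168e-03] [-1.01332921  0.92843109 -0.90389441]
```

View pics/t4.png

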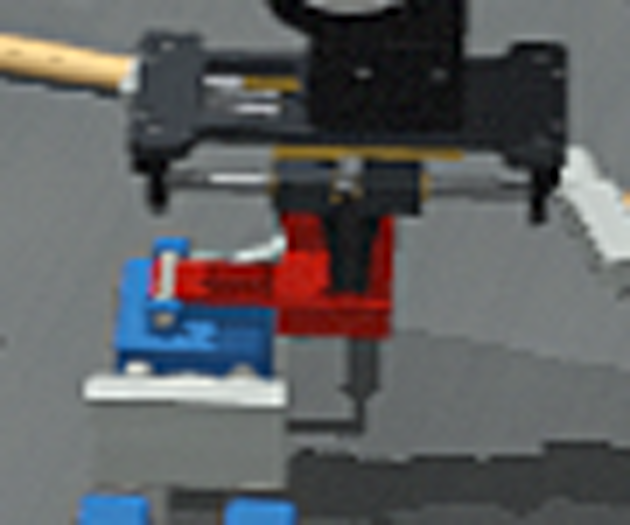

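```bash
python3 - <<'E'
from h import *
def pj(n,p):
    c=C[n];q=c['R']@np.array(p)+c['t']; return np.array([q[0]/q[2]*c['fx']+c['cx'],q[1]/q[2]*c['fy']+c['cy']]).round(1)
ty=np.array([np.cos(np.radians(-68.6)),np.sin(np.radians(-68.6)),0])
p=np.array([.2275,-.5817,.1952])
for dz in(-.011,.02): print('start dz',dz,[(n,pj(n,p+[0,0,dz]+s*.0435*ty)) for n in('side','top') for s in(-1,1)])
for z,obs in((.1512,175),(.1382,178.3),(.1242,181.7)):
    print(z,'obs',obs,'pred -.011',pj('side',[.515,-.0633,z-.011]),'+.02',pj('side',[.515,-.0633,z+.02]))
print(pj('side',[.5153,-.0610,.1977-.011]),'obs 244.1 164.4')
a=cv2.imread('pics/side0.png')[50:110,330:410]; b=cv2.imread('pics/top0.png')[260:330,370:480]
cv2.imwrite('pics/st.png',np.hstack([cv2.resize(a,(400,300),interpolation=3),cv2.resize(b,(472,300),interpolation=3)])[:, :800])
E
```

```text
start dz -0.011 [('side', array([364.7, 104.9])), ('side', array([359.7,  91.3])), ('top', array([394.7, 295.1])), ('top', array([419.2, 285.7]))]
start dz 0.02 [('side', array([366.2,  97.9])), ('side', array([361.1,  84.4])), ('top', array([397.6, 296.5])), ('top', array([422.6, 286.9]))]
0.1512 obs 175 pred -.011 [244.5 181.7] +.02 [244.5 174.7]
0.1382 obs 178.3 pred -.011 [244.5 184.5] +.02 [244.5 177.7]
0.1242 obs 181.7 pred -.011 [244.5 187.6] +.02 [244.5 180.8]
[244.2 171.6] obs 244.1 164.4
```

View pics/st.png

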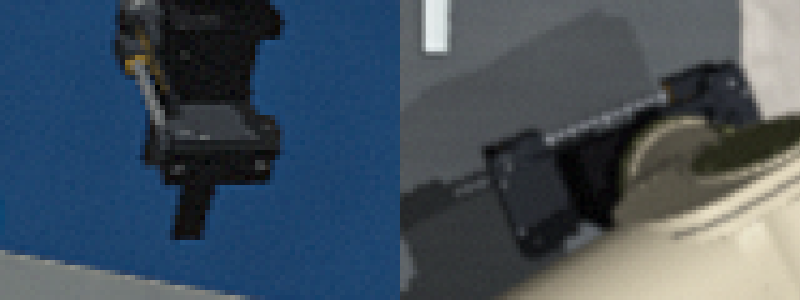

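```bash
python3 - <<'E'
from h import *
for n in C: print(n, ray(n,(0,0))[0])
print(tri((401.2,304.5),(373,75)))
# corners: block top-face left-lower & left-upper
print(tri((370+(487-400)/4.29,260+150/4.29),(330+255/5,50+105/5)), tri((370+(530-400)/4.29,260+252/4.29),(330+280/5,50+142/5)))
ty=np.array([np.cos(np.radians(-68.6)),np.sin(np.radians(-68.6)),0]);p=np.array([.2275,-.5817,.1952]); print(p-.0435*ty,p-.0585*ty)
for z in (.15,.16,.17,.18,.19): print(z,on('side',(367.6,97.6),z).round(4))
E
```

```text
top [ 0.42863943 -0.0684561   1.72582154]
side [0.15597665 1.00317598 1.25207195]
(array([ 0.20444343, -0.51682061,  0.32700976]), np.float64(0.00016865537685003775))
(array([ 0.20861686, -0.47833999,  0.36328097]), np.float64(0.05681327054033926)) (array([ 0.16075475, -0.51543453,  0.32325808]), np.float64(0.00212631187305506))
[ 0.21162786 -0.54119907  0.1952    ] [ 0.20615471 -0.52723323  0.1952    ]
0.15 [ 0.2104 -0.642   0.15  ]
0.16 [ 0.2099 -0.627   0.16  ]
0.17 [ 0.2094 -0.6121  0.17  ]
0.18 [ 0.2089 -0.5972  0.18  ]
0.19 [ 0.2084 -0.5822  0.19  ]
```

The camera evidence puts the tip about 0.026 m above the reported TCP z, with xy roughly right, so contact is close. Continuing in 2 mm steps.

```bash
for i in 1 2 3; do python3 -m inch '{"translation":[[0,0,-0.01],[0,0,-0.02],[0,0,-0.02]],"rot":[[0,0,0],[0,0,0],[0,0,0]],"jaw":[0,0,0]}'; done | grep -E "ee_pos|ft_f"
```

```text
ee_pos: [0.5144, -0.0633, 0.1224]
ft_force: [-0.5, 0.2, 3.2]
ee_pos: [0.5144, -0.0633, 0.1208]
ft_force: [-4.1, 0.0, 7.7]
ee_pos: [0.5145, -0.0633, 0.1195]
ft_force: [-4.6, 0.3, 10.7]
```

```bash
for i in 1 2 3; do python3 -m inch '{"translation":[[0,0,-0.01],[0,0,-0.025],[0,0,-0.025],[0,0,-0.025]],"rot":[[0,0,0],[0,0,0],[0,0,0],[0,0,0]],"jaw":[0,0,0,0]}'; done | grep -E "ee_pos|ft_f"
```

```text
ee_pos: [0.5145, -0.0633, 0.1177]
ft_force: [-4.8, -0.4, 11.3]
ee_pos: [0.5146, -0.0633, 0.116]
ft_force: [-4.7, -1.0, 11.3]
ee_pos: [0.5147, -0.0633, 0.1143]
ft_force: [-5.6, 0.1, 10.9]
```

```bash
python3 -m inch '{"translation":[[0,0,-0.016],[-0.014,0.048,-0.016],[-0.028,0.096,-0.016],[-0.041,0.144,-0.016],[-0.055,0.192,-0.016],[-0.055,0.192,-0.016]],"rot":[[0,0,0],[0,0,0],[0,0,0],[0,0,0],[0,0,0],[0,0,0]],"jaw":[0,0,0,0,0,0]}'
python3 - <<'E'
from h import *
b=eyes.camera('side')
cv2.imwrite('pics/t5.png',cv2.resize(b[140:215,195:285],None,fx=7,fy=7,interpolation=cv2.INTER_CUBIC))
E
```

```text
time: 9.15
ee_pos: [0.5093, -0.0438, 0.1136]
eef_rot: [0.601, 0.799, 0.001, -0.001]
ft_force: [-3.9, 0.2, 11.2]
width: 0.0005
```

View pics/t5.png

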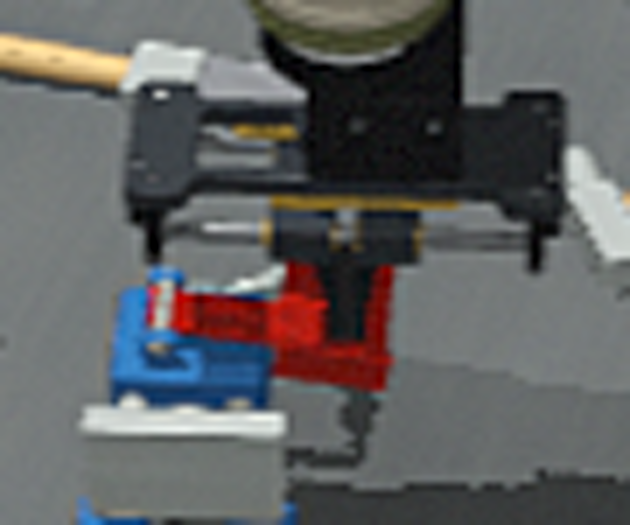

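The jaw plate moved from about row 385 to 420, with the paddle pressed and the finger in the trough, so the carriage is sliding. Next 50 mm.

```bash
python3 -m inch '{"translation":[[-0.01,0.036,-0.008],[-0.028,0.096,-0.008],[-0.041,0.144,-0.008],[-0.055,0.192,-0.008],[-0.069,0.24,-0.008],[-0.083,0.288,-0.008],[-0.096,0.336,-0.008],[-0.11,0.384,-0.008],[-0.124,0.432,-0.008],[-0.138,0.481,-0.008],[-0.138,0.481,-0.008]],"rot":[[0,0,0],[0,0,0],[0,0,0],[0,0,0],[0,0,0],[0,0,0],[0,0,0],[0,0,0],[0,0,0],[0,0,0],[0,0,0]],"jaw":[0,0,0,0,0,0,0,0,0,0,0]}'
python3 - <<'E'
from h import *
b=eyes.camera('side'); cv2.imwrite('pics/side6.png',b)
a=np.radians(16.0); o=np.array([.5639,.0213]);X=np.array([np.cos(a),np.sin(a)]); Y=np.array([-X[1],X[0]])
im=b[150:270,185:275];im=cv2.resize(im,None,fx=4,fy=4,interpolation=2).astype(int)
for c,ar in blobs(im.min(2)>190,amin=300):
    c=(c+.5)/4-.5+np.array([185,150]); print(ar/16,c.min(0),c.max(0),c.mean(0), [((on('side',c.mean(0),z)[:2]-o)@Y).round(4) for z in(.105,.127)])
E
```

```text
time: 10.3
ee_pos: [0.4954, 0.0046, 0.1135]
eef_rot: [0.601, 0.8, 0.0, -0.001]
ft_force: [-4.9, 1.1, 11.3]
width: 0.0006
488.5625 [197.375 219.625] [237.875 235.125] [217.79953917 227.68778802] [np.float64(0.0991), np.float64(0.1175)]
82.96875 [204.875 208.125] [233.875 213.375] [219.08382353 211.53480392] [np.float64(0.0333), np.float64(0.0529)]
24.875 [212.375 149.625] [221.875 153.125] [217.29891304 151.04619565] [np.float64(-0.253), np.float64(-0.2279)]
```

```bash
cat > jawpos.py <<'E'
from h import *
b=eyes.camera('side'); a=np.radians(16.0); o=np.array([.5639,.0213]); Y=np.array([-np.sin(a),np.cos(a)])
im=cv2.resize(b[150:270,185:275],None,fx=4,fy=4,interpolation=2).astype(int)
for c,ar in blobs(im.min(2)>190,amin=300):
    c=(c+.5)/4-.5+np.array([185,150]); m=c.mean(0)
    print(round(ar/16),c.min(0),c.max(0),'y_v',[((on('side',m,z)[:2]-o)@Y).round(4) for z in(.105,.127)])
s=r.read_state(); p=s['ee_pos']; print('tcp V',((p[:2]-o)@[np.cos(a),np.sin(a)]).round(4),((p[:2]-o)@Y).round(4),p[2].round(4),s['ft_force'].round(1), 'horiz along Y',(s['ft_force'][:2]@Y).round(1))
E
python3 -m inch '{"translation":[[-0.01,0.036,-0.008],[-0.02,0.072,-0.008],[-0.03,0.108,-0.008],[-0.041,0.144,-0.008],[-0.041,0.144,-0.008]],"rot":[[0,0,0],[0,0,0],[0,0,0],[0,0,0],[0,0,0]],"jaw":[0,0,0,0,0]}'; python3 jawpos.py
```

```text
time: 10.85
ee_pos: [0.4915, 0.0184, 0.1135]
eef_rot: [0.601, 0.799, 0.0, -0.001]
ft_force: [-5.2, -1.9, 10.9]
width: 0.0005
454 [197.375 220.875] [237.375 235.125] y_v [np.float64(0.1013), np.float64(0.1196)]
81 [204.375 211.625] [232.875 217.125] y_v [np.float64(0.048), np.float64(0.0674)]
25 [212.375 149.625] [222.125 153.125] y_v [np.float64(-0.2531), np.float64(-0.228)]
tcp V -0.0704 0.0171 0.1135 [-5.4 -1.9 11.6] horiz along Y -0.3
```

```bash
python3 -m inch '{"translation":[[-0.006,0.02,-0.008],[-0.012,0.04,-0.008],[-0.012,0.04,-0.008]],"rot":[[0,0,0],[0,0,0],[0,0,0]],"jaw":[0,0,0]}'|grep ft;python3 -m inch '{"translation":[[-0.006,0.02,-0.008],[-0.012,0.04,-0.008],[-0.012,0.04,-0.008]],"rot":[[0,0,0],[0,0,0],[0,0,0]],"jaw":[0,0,0]}' | grep ft; python3 jawpos.py
```

```text
ft_force: [-2.7, -4.8, 11.2]
ft_force: [-3.6, -4.7, 11.4]
409 [197.375 222.625] [237.125 235.125] y_v [np.float64(0.1044), np.float64(0.1227)]
83 [204.125 212.875] [232.875 218.375] y_v [np.float64(0.0538), np.float64(0.073)]
25 [212.375 149.625] [221.875 153.125] y_v [np.float64(-0.253), np.float64(-0.2279)]
tcp V -0.0704 0.0231 0.1136 [-3.8 -4.1 11.1] horiz along Y -2.9
```

```bash
for i in 1 2; do python3 -m inch '{"translation":[[-0.006,0.02,-0.008],[-0.012,0.04,-0.008],[-0.012,0.04,-0.008]],"rot":[[0,0,0],[0,0,0],[0,0,0]],"jaw":[0,0,0]}'|grep ft; python3 jawpos.py|grep -v 149.625; done
```

```text
ft_force: [-1.9, -8.2, 12.0]
406 [197.375 222.625] [237.625 235.125] y_v [np.float64(0.1045), np.float64(0.1227)]
84 [204.125 213.125] [232.875 218.625] y_v [np.float64(0.0545), np.float64(0.0737)]
tcp V -0.0702 0.0247 0.1138 [-1.9 -8.3 11.4] horiz along Y -7.5
ft_force: [-1.6, -8.4, 11.2]
407 [197.375 222.625] [237.375 235.125] y_v [np.float64(0.1044), np.float64(0.1227)]
83 [204.125 213.125] [232.875 218.625] y_v [np.float64(0.0545), np.float64(0.0737)]
tcp V -0.0699 0.0261 0.1141 [-0.7 -8.7 11. ] horiz along Y -8.2
```

```bash
for i in 1 2; do python3 -m inch '{"translation":[[-0.008,0.025,-0.01],[-0.015,0.05,-0.01],[-0.015,0.05,-0.01]],"rot":[[0,0,0],[0,0,0],[0,0,0]],"jaw":[0,0,0]}'|grep ft; python3 jawpos.py|grep -v 149.625; done
```

```text
ft_force: [-0.5, -8.5, 11.1]
407 [197.375 222.625] [237.625 235.125] y_v [np.float64(0.1044), np.float64(0.1227)]
80 [204.125 213.125] [232.875 218.875] y_v [np.float64(0.0547), np.float64(0.0739)]
tcp V -0.0694 0.0287 0.1143 [-2.1 -9.2 11.8] horiz along Y -8.2
ft_force: [-0.8, -8.0, 11.9]
408 [197.375 222.625] [237.625 235.125] y_v [np.float64(0.1044), np.float64(0.1227)]
74 [204.125 213.125] [232.875 218.625] y_v [np.float64(0.055), np.float64(0.0743)]
tcp V -0.0688 0.0312 0.1146 [-0.6 -8.  12. ] horiz along Y -7.5
```

```bash
for i in 1 2 3; do python3 -m inch '{"translation":[[-0.012,0.025,-0.013],[-0.02,0.05,-0.013],[-0.02,0.05,-0.013]],"rot":[[0,0,0],[0,0,0],[0,0,0]],"jaw":[0,0,0]}'|grep ft; done; python3 jawpos.py|grep -v 149.625
```

```text
ft_force: [0.5, -8.3, 12.3]
ft_force: [0.3, -9.2, 12.7]
ft_force: [-0.2, -9.1, 11.9]
406 [197.375 222.625] [237.625 235.125] y_v [np.float64(0.1045), np.float64(0.1227)]
52 [204.125 213.125] [220.875 218.125] y_v [np.float64(0.0544), np.float64(0.0736)]
tcp V -0.0678 0.039 0.1148 [ 1.1 -8.9 12.8] horiz along Y -8.8
```

```bash
for i in 1 2; do python3 -m inch '{"translation":[[-0.012,0.025,-0.013],[-0.017,0.05,-0.013],[-0.017,0.05,-0.013]],"rot":[[0,0,0],[0,0,0],[0,0,0]],"jaw":[0,0,0]}'|grep -E "ft|ee"; done; python3 jawpos.py|grep -v 149.625
```

```text
ee_pos: [0.4879, 0.0418, 0.1148]
eef_rot: [0.608, 0.793, -0.004, 0.018]
ft_force: [-0.9, -11.8, 12.1]
ee_pos: [0.4879, 0.042, 0.1147]
eef_rot: [0.61, 0.792, -0.006, 0.021]
ft_force: [1.5, -17.6, 13.3]
401 [197.375 222.625] [237.375 235.125] y_v [np.float64(0.1046), np.float64(0.1229)]
51 [204.125 213.125] [220.875 218.125] y_v [np.float64(0.0545), np.float64(0.0737)]
tcp V -0.0674 0.0408 0.1147 [  1.6 -17.   11.5] horiz along Y -16.8
```

Against the stop: 17 N along y, and the jaw and tube no longer advance. I'll release the lever straight up while still pushing lightly.

```bash
python3 -m inch '{"translation":[[-0.01,0.03,0.02],[-0.01,0.03,0.05],[-0.01,0.03,0.08],[-0.01,0.03,0.11],[0.02,-0.06,0.14],[0.02,-0.06,0.3],[0.02,-0.06,0.6],[0.02,-0.06,0.8],[0.02,-0.06,0.8]],"rot":[[0,0,0],[0,0,0],[0,0,0],[0,0,0],[0,0,0],[0,0,0],[0,0,0],[0,0,0],[0,0,0]],"jaw":[0,0,0,0,0,0,0,0,0]}'; python3 jawpos.py
```

```text
time: 15.45
ee_pos: [0.4912, 0.0362, 0.1972]
eef_rot: [0.61, 0.792, -0.005, 0.022]
ft_force: [0.4, -0.3, -0.1]
width: 0.0007
409 [197.375 222.625] [237.125 235.125] y_v [np.float64(0.1046), np.float64(0.1228)]
72 [204.125 213.125] [227.875 218.375] y_v [np.float64(0.0544), np.float64(0.0736)]
tcp V -0.0665 0.0343 0.1955 [ 0.3  0.1 -0.9] horiz along Y -0.0
```

```bash
python3 - <<'E'
from h import *
from scipy.spatial.transform import Rotation as Ro
a=np.radians(16.0); o=np.array([.5639,.0213]);X=np.array([np.cos(a),np.sin(a)]); Y=np.array([-X[1],X[0]])
s=r.read_state(); q=Ro.from_quat(s['eef_rot']); d=Ro.from_quat([np.cos(np.radians(53)),np.sin(np.radians(53)),0,0])
print('rot units',((d*q.inv()).as_rotvec(degrees=True)/60).round(3), s['joint_positions'].round(2))
t=eyes.camera('top'); sd=eyes.camera('side')
A=cv2.resize(t[145:235,170:295],(500,360),interpolation=3); B=cv2.resize(sd[140:240,190:265],(300,400),interpolation=3)[:360]
cv2.imwrite('pics/v11.png',np.hstack([A,B]))
E
```

```text
rot units [0.033 0.027 0.02 ] [ 0.52  0.07 -0.73  1.79  0.09  1.28  0.02]
```

View pics/v11.png

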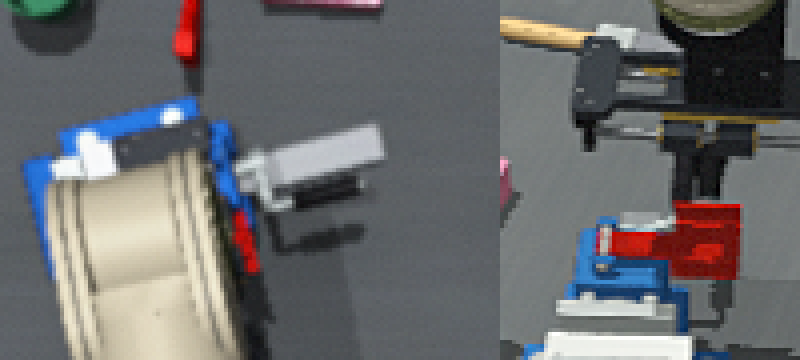

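The sleeve is visible in the top view from zoomed (297,200) to (362,186). I'll measure it precisely.

```bash
python3 - <<'E'
from h import *
a=np.radians(16.0); o=np.array([.5639,.0213]);X=np.array([np.cos(a),np.sin(a)]); Y=np.array([-X[1],X[0]])
t=cv2.imread('pics/v11.png')[:360,:500]
m=(t.max(2)<38); m[:,:285]=0; m[:170]=0; m[215:]=0
for c,ar in blobs(m,amin=60):
    (cx,cy),wh,an=cv2.minAreaRect(c.astype(np.float32)); u=(170+(cx+.5)/4-.5,145+(cy+.5)/4-.5)
    print(ar,(cx,cy),wh,an,[(z,on('top',u,z)[:2].round(4),((on('top',u,z)[:2]-o)@X).round(4),((on('top',u,z)[:2]-o)@Y).round(4)) for z in(.115,.12,.125)])
E
```

```text
723.0 (324.576904296875, 194.11534118652344) (19.119863510131836, 61.9202880859375) 74.74488067626953 [(0.115, array([ 0.5443, -0.063 ]), np.float64(-0.0421), np.float64(-0.0757)), (0.12, array([ 0.5439, -0.0631]), np.float64(-0.0425), np.float64(-0.0756)), (0.125, array([ 0.5436, -0.0631]), np.float64(-0.0428), np.float64(-0.0755))]
```

```bash
python3 -m inch '{"translation":[[0.18,-0.33,0],[0.36,-0.66,0],[0.53,-0.99,0],[0.53,-0.99,0],[0.53,-0.99,0],[0.53,-0.99,0]],"rot":[[0.03,0.025,0.02],[0.03,0.025,0.02],[0.03,0.025,0.02],[0.03,0.025,0.02],[0.03,0.025,0.02],[0.03,0.025,0.02]],"jaw":[70,70,70,70,70,70]}' 30; python3 jawpos.py | tail -1
```

```text
time: 16.2
ee_pos: [0.5418, -0.0618, 0.1931]
eef_rot: [0.601, 0.799, -0.002, -0.0]
ft_force: [0.1, 0.7, -0.1]
width: 0.0408
tcp V -0.0441 -0.0738 0.1934 [0.6 0.8 0.2] horiz along Y 0.6
```

```bash
python3 -m inch '{"translation":[[0.02,-0.01,0],[0.02,-0.01,0],[0.02,-0.01,-0.25],[0.02,-0.01,-0.5],[0.02,-0.01,-0.6],[0.02,-0.01,-0.6]],"rot":[[0,0,0],[0,0,0],[0,0,0],[0,0,0],[0,0,0],[0,0,0]],"jaw":[70,70,70,70,70,70]}'
python3 -m inch '{"translation":[[0,0,-0.2],[0,0,-0.4],[0,0,-0.6],[0,0,-0.6]],"rot":[[0,0,0],[0,0,0],[0,0,0],[0,0,0]],"jaw":[70,70,70,70]}'; python3 - <<'E'
from h import *
b=eyes.camera('side');t=eyes.camera('top')
cv2.imwrite('pics/v12.png',np.hstack([cv2.resize(t[145:235,190:290],(400,360),interpolation=3),cv2.resize(b[125:215,200:300],(400,360),interpolation=3)]))
E
python3 jawpos.py | tail -1
```

```text
time: 16.85
ee_pos: [0.543, -0.0626, 0.1324]
eef_rot: [0.601, 0.799, -0.002, -0.001]
ft_force: [0.2, -0.2, 0.1]
width: 0.0699
time: 17.25
ee_pos: [0.5421, -0.0625, 0.0714]
eef_rot: [0.601, 0.799, -0.003, -0.002]
ft_force: [-1.3, -0.2, 1.1]
width: 0.07
tcp V -0.0421 -0.0751 0.0741 [-0.3 -0.1 -1. ] horiz along Y -0.0
```

```bash
python3 -m inch '{"translation":[[0,0,0],[0,0,0],[0,0,0],[0,0,0],[0,0,0],[0,0,0],[0,0,0],[0,0,0]],"rot":[[0,0,0],[0,0,0],[0,0,0],[0,0,0],[0,0,0],[0,0,0],[0,0,0],[0,0,0]],"jaw":[0,0,0,0,0,0,0,0]}' 30; python3 jawpos.py | tail -1
```

```text
time: 18.2
ee_pos: [0.5446, -0.0621, 0.0743]
eef_rot: [0.601, 0.8, -0.001, 0.0]
ft_force: [1.5, 0.5, -1.4]
width: 0.0172
tcp V -0.0416 -0.0748 0.0742 [ 2.2  1.3 -1.6] horiz along Y 0.7
```

Sleeve gripped at width 17 mm, crank at about -59°. Turning the first 20°.

```bash
python3 -m inch '{"translation":[[0.022,0.007,0.034],[0.047,0.015,0.068],[0.075,0.024,0.098],[0.104,0.034,0.126],[0.104,0.034,0.126]],"rot":[[0,0,0],[0,0,0],[0,0,0],[0,0,0],[0,0,0]],"jaw":[0,0,0,0,0]}'; python3 jawpos.py | tail -1
```

```text
time: 18.75
ee_pos: [0.5552, -0.0591, 0.0872]
eef_rot: [0.601, 0.799, -0.001, 0.0]
ft_force: [-2.1, -2.8, -2.1]
width: 0.0172
tcp V -0.0304 -0.0749 0.0872 [-1.8 -2.8 -1.3] horiz along Y -2.2
```

```bash
python3 -m inch '{"translation":[[0.032,0.009,0.025],[0.066,0.019,0.047],[0.103,0.029,0.066],[0.14,0.04,0.081]],"rot":[[0,0,0],[0,0,0],[0,0,0],[0,0,0]],"jaw":[0,0,0,0]}';  python3 jawpos.py | tail -1
```

```text
time: 19.2
ee_pos: [0.5683, -0.0556, 0.095]
eef_rot: [0.601, 0.799, -0.002, -0.0]
ft_force: [-7.2, -3.8, -1.9]
width: 0.017
tcp V -0.0162 -0.0751 0.0954 [-4.3 -2.8 -0.7] horiz along Y -1.5
```

```bash
python3 -m inch '{"translation":[[0.019,0.005,0.006],[0.038,0.011,0.012],[0.057,0.016,0.017],[0.075,0.022,0.021]],"rot":[[0,0,0],[0,0,0],[0,0,0],[0,0,0]],"jaw":[0,0,0,0]}';  python3 jawpos.py | tail -1; python3 -m inch '{"translation":[[0.02,0.006,0.002],[0.04,0.012,0.005],[0.06,0.017,0.006],[0.08,0.023,0.007]],"rot":[[0,0,0],[0,0,0],[0,0,0],[0,0,0]],"jaw":[0,0,0,0]}';  python3 jawpos.py | tail -1
```

```text
time: 19.65
ee_pos: [0.5755, -0.0535, 0.0974]
eef_rot: [0.601, 0.799, -0.003, -0.001]
ft_force: [-7.6, -3.2, 0.5]
width: 0.0172
tcp V -0.009 -0.075 0.0975 [-6.8 -3.1  0.6] horiz along Y -1.1
time: 20.1
ee_pos: [0.5831, -0.0513, 0.0983]
eef_rot: [0.601, 0.799, -0.003, -0.001]
ft_force: [-8.6, -3.1, 1.4]
width: 0.0169
tcp V -0.0011 -0.075 0.0984 [-5.  -2.9  1.1] horiz along Y -1.4
```

```bash
python3 -m inch '{"translation":[[0.021,0.006,0],[0.042,0.012,-0.001],[0.063,0.018,-0.003],[0.083,0.024,-0.006]],"rot":[[0,0,0],[0,0,0],[0,0,0],[0,0,0]],"jaw":[0,0,0,0]}';  python3 jawpos.py | tail -1
```

```text
time: 20.55
ee_pos: [0.5911, -0.049, 0.098]
eef_rot: [0.601, 0.799, -0.004, -0.002]
ft_force: [-8.6, -2.4, 2.2]
width: 0.0168
tcp V 0.0072 -0.075 0.0981 [-5.8 -2.7  2. ] horiz along Y -1.0
```

```bash
python3 -m inch '{"translation":[[0.02,0.006,-0.003],[0.04,0.011,-0.007],[0.06,0.017,-0.013],[0.08,0.023,-0.02],[0.096,0.028,-0.027]],"rot":[[0,0,0],[0,0,0],[0,0,0],[0,0,0],[0,0,0]],"jaw":[0,0,0,0,0]}';  python3 jawpos.py | tail -1
```

```text
time: 21.1
ee_pos: [0.6006, -0.0461, 0.0959]
eef_rot: [0.601, 0.799, -0.004, -0.002]
ft_force: [-7.8, -2.4, 4.8]
width: 0.0171
tcp V 0.017 -0.0749 0.0958 [-5.3 -1.9  2.3] horiz along Y -0.4
```

Tangential force is about 9.3 N and the crank has turned about 1.4 rad since touch, so clamping is roughly 42–46 N. Letting go and withdrawing.

```bash
python3 -m inch '{"translation":[[0,0,0],[0,0,0],[0,0,0],[0,0,0],[0,0,0],[0,0,0],[0,0,0]],"rot":[[0,0,0],[0,0,0],[0,0,0],[0,0,0],[0,0,0],[0,0,0],[0,0,0]],"jaw":[55,55,55,55,55,55,55]}'
python3 -m inch '{"translation":[[0,0,0.1],[0,0,0.3],[0,0,0.6],[0,0,1],[0,0,1]],"rot":[[0,0,0],[0,0,0],[0,0,0],[0,0,0],[0,0,0]],"jaw":[55,55,55,55,55]}'
python3 -m inch '{"translation":[[-0.2,-0.4,0.2],[-0.4,-0.8,0.4],[-0.5,-1,0.5],[-0.5,-1,0.5]],"rot":[[0,0,0],[0,0,0],[0,0,0],[0,0,0]],"jaw":[55,55,55,55]}'
python3 -m inch '{"translation":[[-0.2,-0.4,0],[-0.4,-0.8,0],[-0.5,-1,0],[-0.5,-1,0],[-0.5,-1,0]],"rot":[[0,0,0],[0,0,0],[0,0,0],[0,0,0],[0,0,0]],"jaw":[55,55,55,55,55]}'
python3 jawpos.py; python3 - <<'E'
from h import *
t=eyes.camera('top');b=eyes.camera('side')
cv2.imwrite('pics/fin.png',np.hstack([cv2.resize(t[120:250,160:300],(400,371),interpolation=3),cv2.resize(b[140:250,175:285],(400,371),interpolation=3)]))
E
```

```text
time: 21.85
ee_pos: [0.6009, -0.046, 0.0958]
eef_rot: [0.601, 0.799, -0.004, -0.002]
ft_force: [-0.0, -0.0, -0.1]
width: 0.0538
time: 22.35
ee_pos: [0.6036, -0.0455, 0.2023]
eef_rot: [0.601, 0.799, -0.002, 0.002]
ft_force: [1.0, 0.8, -0.1]
width: 0.055
time: 22.75
ee_pos: [0.553, -0.1499, 0.2545]
eef_rot: [0.603, 0.797, -0.002, 0.004]
ft_force: [0.5, -0.0, -0.7]
width: 0.055
time: 23.25
ee_pos: [0.5034, -0.249, 0.2545]
eef_rot: [0.603, 0.798, -0.002, 0.004]
ft_force: [0.1, 0.5, 0.5]
width: 0.0551
415 [197.375 222.625] [237.625 235.125] y_v [np.float64(0.1043), np.float64(0.1226)]
86 [203.875 213.125] [233.125 218.875] y_v [np.float64(0.0544), np.float64(0.0736)]
26 [212.125 149.625] [222.125 153.125] y_v [np.float64(-0.253), np.float64(-0.2279)]
tcp V -0.1321 -0.2425 0.2546 [0.2 0.4 1. ] horiz along Y 0.3
```

View pics/fin.png

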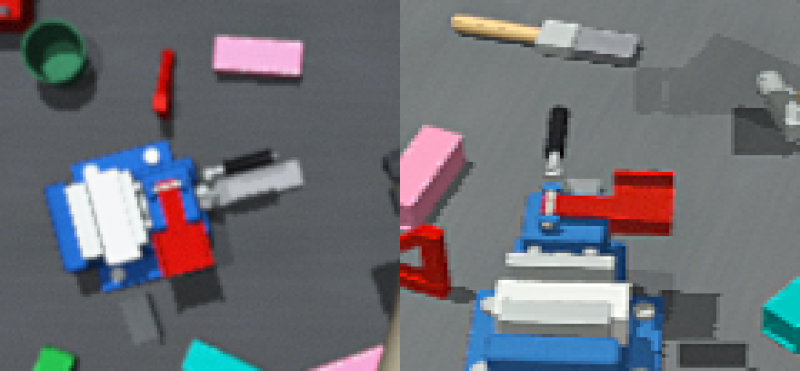

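The final view shows the tube (100,215, top crop) between both jaws, the lever up, the crank sleeve just past the top, and the arm clear. Handing in.

```bash
python3 -c "
from bench import r
print(r.read_state()['ft_force'].round(1)); print(r.close_job())"
```

```text
[-0.1 -0.3 -0.8]
the job is handed in; nothing more can be done
None
```

I pressed the lever, slid the jaw about 92 mm until the tube stopped against the fixed jaw, and let the lever spring up. I then turned the crank about 80° and let go. I handed the job in at about 23 s; it reports no verdict.

**Last checks**
- **Clamping force:** about 42 N from the tangential force at the sleeve (about 9.3 N) and about 46 N from the angle turned since touch. Both are estimates, because the clamping force cannot be read directly.
- **Lever:** the measured force on the tool was at most about 22 N while pressing and pushing.
- **Final pictures:** the tube is between both jaws, the lever is up, and the jaw and tube have not moved since the slide. The neighbouring things in view look where they were; I did not measure them or check the rest of the bench.
- **Contact at hand-in:** the arm was clear, with only sensor noise on the wrist force.

**Disagreements**
- **Fingertip height:** the fingertips touched the paddle with the reported tool position about 37 mm lower than the task's figures imply. I used that contact to set the height for gripping the crank, and it gripped as expected.
- **Slide:** the jaw was carried mostly by friction under the finger. The rim only took up the push at the end, at 17 N.

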